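Fit the spacer and double lid on a rotor, then lift off the outer cover

TASK

Slide the thick steel spacer ring over the rotor's upright shaft until it rests on the rotor. Then carry the nested double lid over by the inner lid's stem, lower it as one onto the shaft until it stands on the spacer, and let go of it. Finally grip the outer lid by its collar and lift it up, clear of the stem, leaving the inner lid seated, and finish while still holding the outer lid level and still above the rotor (spacer and lids are lowered onto the rotor, not dropped, and everything else on the bench is left alone).

Things in the scene. Friction and masses are not known exactly. Their poses are not given: they have to be found in the camera images.
- rotor: black round rotor, fixed to the bench, standing upright, left or right of the middle. 156 mm across at the foot, 136 mm across its flat top, which is 60 mm above the bench. Origin: centre of the underside, on the bench; z up. A plain steel shaft, 16 mm diameter, rises from the centre of the top, 32 mm tall, its tip 92 mm above the origin with the last 3.5 mm coned to 9 mm diameter
- shaft_top (a point): the tip of the rotor's shaft, on its axis, 92 mm above the bench
- spacer: thick dark steel spacer ring lying flat on the bench near the middle: 44 mm outside diameter, 19.4 mm through bore, 20 mm tall, about 0.12 kg. Origin: centre of its underside; z along the bore. Seated on the rotor its origin is 60 mm above the rotor's
- inner_lid: inner lid, bare aluminium, about 0.25 kg: a disc 104 mm across, 10 mm thick, with a central stem 28 mm in diameter rising to 74 mm above the origin; a 21 mm bore, 22 mm deep, in its underside fits over the shaft. Origin: centre of the disc's underside; z up the stem. Starts on the mat under the outer lid; only the stem shows. Seated on the spacer its origin is 80 mm above the rotor's
- stem_top (a point): top of the inner lid's stem, on its axis, 74 mm above its origin. The top 34 mm of the stem stand out of the outer lid's collar and can be gripped; lifted by the stem, the inner lid carries the outer lid with it
- outer_lid: outer lid, grey plastic, about 0.15 kg, lying loose on the inner lid's disc round the stem: a plate 122 mm across, 4 mm thick; a skirt, 7 mm below the plate, round the inner disc (5 mm clearance); a central tubular collar (point collar_top). Origin: centre of the plate's underside; z up. Nested, it is 10 mm above the inner lid's origin; clear of the stem when over 81 mm above it
- collar_top (a point): centre of the top of the outer lid's collar, 30 mm above that lid's origin. The collar is a tube 48 mm outside, 36 mm inside, rising 26 mm from the plate; the stem passes through it with 4 mm clearance all round
- mat: black rubber mat, round, 144 mm across, 6 mm thick, fixed to the bench on the other side from the rotor; the nested lids start on it. Origin: centre of its underside
- carrier_a: bystander: blue metal tube carrier with clear domed cap, 44 mm across, 127 mm tall, standing left of the work area; origin at the centre of its underside
- carrier_b: bystander: the same kind of carrier, standing on the right
- washer: bystander: thin flat dark steel washer, 60 mm outside, 32 mm hole, only 5 mm thick, lying beyond the spacer; not the spacer
- adapter: bystander: white plastic tube adapter, 52 mm across, 36 mm tall, at the far side; origin at the centre of its underside
- driver: bystander: black screwdriver lying at the far side
- bottle: bystander: white plastic bottle, 60 mm across, 130 mm tall, on the right; origin at the centre of its underside
Mind the look-alikes: they are no part of the job. Several things look just like the spacer: the one meant starts farthest to the robot's right. Leave any green look-alike of the outer_lid alone.

How it is judged:
On the way, in this order (a step that is already met when the one before it is completed fails the run):
1. the spacer sits on the rotor round its shaft, released (z of spacer in the frame of rotor between 0.057 and 0.063 m and horizontal distance between spacer and rotor below 0.004 m and angle between spacer's own z axis and vertical below 0.08 rad and contact force between the fingers and spacer below 0.05 N), for 0.2 s.
2. both lids, still nested, stand on the spacer on the shaft, released (z of spacer in the frame of rotor between 0.057 and 0.063 m and horizontal distance between spacer and rotor below 0.004 m and angle between each of spacer, inner_lid's own z axis and vertical below 0.08 rad and z of inner_lid in the frame of rotor between 0.076 and 0.084 m and horizontal distance between inner_lid and rotor below 0.006 m and z of outer_lid in the frame of inner_lid between 0.007 and 0.013 m and horizontal distance between outer_lid and inner_lid below 0.009 m and contact force between the fingers and inner_lid below 0.05 N and contact force between the fingers and outer_lid below 0.05 N), for 0.2 s.
3. the outer lid alone is lifted clear of the stem, the inner lid still seated (z of inner_lid in the frame of rotor between 0.076 and 0.084 m and horizontal distance between inner_lid and rotor below 0.006 m and angle between inner_lid's own z axis and vertical below 0.08 rad and z of outer_lid in the frame of inner_lid above 0.083 m and contact force between the fingers and outer_lid above 1 N), for 0.2 s.
At the end, for the whole second after the job is handed in: Outer lid held still, level (0.2 rad), touching neither inner lid nor rotor, 83 mm or more above the inner lid and within 80 mm sideways. Inner lid untouched on the spacer (height 4 mm, axis 6 mm, tilt 0.08 rad); spacer on the rotor round the shaft (height 3 mm, axis 4 mm, tilt 0.08 rad) (all of step 1 and all of step 3 and horizontal distance between outer_lid and inner_lid below 0.08 m and angle between outer_lid's own z axis and vertical below 0.2 rad and linear speed of outer_lid below 0.03 m/s and contact force between each of outer_lid, the fingers and inner_lid below 0.05 N and contact force between outer_lid and rotor below 0.05 N); the arm keeps its last pose, push and grip.
It fails at once if the outer lid is parted from the inner lid (over 18 mm, nested is 10 mm) while the inner lid is not seated on the spacer (z of outer_lid in the frame of inner_lid above 0.018 m and not (z of inner_lid in the frame of rotor between 0.076 and 0.084 m and horizontal distance between inner_lid and rotor below 0.006 m and angle between inner_lid's own z axis and vertical below 0.08 rad)).
It fails at once if a lid is tipped by more than 0.5 rad (angle between any of inner_lid, outer_lid's own z axis and vertical above 0.5 rad).
It fails at once if the lid assembly is let go more than 15 mm above its seat (z of inner_lid in the frame of rotor above 0.095 m and horizontal distance between inner_lid and rotor below 0.1 m and contact force between the fingers and inner_lid below 0.01 N and contact force between the fingers and outer_lid below 0.01 N).
It fails at once if the spacer is let go above the shaft's tip (z of spacer in the frame of rotor above 0.094 m and horizontal distance between spacer and rotor below 0.1 m and contact force between the fingers and spacer below 0.01 N).
It fails at once if a bystander is moved by more than 30 mm (distance of any of carrier_a, carrier_b, washer, adapter, driver, bottle from where it was at the start of the episode above 0.03 m).
It also fails if it takes over 66 s, if anything falls off the work surface, if the arm or the gripper's body presses on something with over 40 N, if the wrist force passes 120 N, or if a joint passes its speed limit or range.

ROBOT

A 6-joint arm with a two-finger parallel gripper is mounted at the origin on the work surface. World frame = base frame: x ahead of the robot, y to its left, z up, the work surface at z = 0. Lengths are in m, angles in rad, forces in N, time in s.
With the tool pointing down it reaches from about 0.25 to 0.725 m from the base axis. Payload 4 kg.
Tool frame: the origin (TCP) lies midway between the tips of the shut fingers; the grasp point (between the pads) lies 19 mm behind it; z points along the fingers, y is the direction in which the jaws open and shut (so a half turn about z gives the same grasp; the last joint's range is limited). The gripper opens to 85 mm and grips with 20 to 120 N. Pads are 22 mm wide; open, the fingers measure 114 mm over their backs; the gripper's body (76 mm by 85 mm) begins 54 mm behind the grasp point. The pads swing forward as they close: fully open they stand 13 mm farther back than shut.
Start: joints at [-1.102, 0.241, 0.005, 1.335, 0, 1.571], TCP at [0.226, -0.446, 0.231] pointing down, gripper open.
Joint ranges: [-2.72, 2.72], [-1.05, 1.87], [-1.09, 1.28], [-1.99, 2.15], [-1.42, 1.44], [-3.14, 3.14]. Speed limits (rad/s): [2.79, 2.79, 3.14, 3.14, 3.14, 3.14].

INTERFACE

Orientations are given as a unit quaternion [x, y, z, w].
In Python, from workcell import monitor, cams, order gives the robot as it stands.
- The arm moves only by the tool send_rows, never from a script. Its argument "moves" is a list of rows, each a list of 4 numbers: the shift along the tool's x, y, z as a fraction of full scale, then the turn about the tool's z as a fraction of full scale. A call has 1 to 20 rows; each row shifts and turns the commanded pose from where the row before left it, along the tool's axes as they then stand; what a row does not reach is not made up. Full scale, the value 1, is 100 cm for a shift and 0.1 rad for a turn. A row lasts 1/10 s, in which the tool goes at most 50 mm and 8.59 degrees, less where a joint would pass 70% of its speed; a pose out of reach is approached as far as the arm can. A call with a number of a shift or a turn outside -1 to 1 is refused whole. A call with a gripper value outside its range is refused whole. "claw" is the gripper's target within -1 to 1 (fully open at 1, half-way at 0, shut at -1), set as the call begins (left out, the last holds). The fingers move at their own pace and stop on an object; the grip force is fixed at half the most. Time passes only in rows, so rows that do not move let the fingers close. It gives the time, the measured TCP pose, the force and the opening at its end, in the units of the state.
- monitor.get_obs(): the state, without advancing time (a new reading comes with each control period).
- cams.camera(name): name is "scene" or "top" or "wrist"; returns (picture, depth): 420x560x3 uint8, blue, green, red; 420x560 float32, m along the optical axis (not along the pixel's ray), 0 where there is no reading.
- cams.camera_info(name): a dict with "intrinsics" (3x3 intrinsics, pixels), "distortion" ([k1, k2, p1, p2, k3] as OpenCV has them; the pictures are not rectified), "T" (4x4, takes a point from camera to world coordinates); the wrist camera has in their place "mount" (4x4, takes a point from camera to tool coordinates, whose origin is the TCP and whose axes are the flange's). Camera axes: x right, y up, looking along -z (the intrinsics and any distortion apply to the point x, -y, -z); pixel columns grow to the right and rows downward; lengths in m; the calibration is good to about 2 mm. A picture is of the moment at which its call begins: read the wrist's pose just before it. camera_info takes no time and is no camera call.
- order.job_done(): hands the job in, once; it reports no verdict.
The state is a dict: "clock": time; "joint_pos": joint angles; "joint_vel": joint speeds; "tau": joint torques, N m; "eef_pos": TCP position; "tool_rot": TCP orientation; "ft_force": force on the tool from outside, world axes, zero at the start; "ft_torque": the same for the moment, N m; "grip_width": finger opening in m.
Only numpy, scipy, OpenCV 4.12 (cv2) and the standard library are available. Lean on these libraries where they do the work, as an engineer would, in place of code of your own. Each camera call takes 0.05 s, during which the arm holds its last target.

## Working session

There is one attempt and no reset: what is moved stays moved. The work goes in short steps, Python scripts to look and compute and a tool call to move; the robot and the scene stay as the last step left them, time stands still between calls to the robot, and variables do not carry over. Pictures are saved under pics/ and viewed, and the job is handed in when it is done.

Besides the shell and the picture viewer there is one more tool, called after "Call:" as name(argument=value, ...) on one line, values as JSON. send_rows: Moves the arm, as the interface text tells. Its arguments: {"type":"object","properties":{"moves":{"type":"array","items":{"type":"array","items":{"type":"number","minimum":-1,"maximum":1}}},"claw":{"type":"number"}},"required":["moves"]}

```bash
ls; mkdir -p pics
python3 - <<'E'
from workcell import monitor,cams,order
import cv2,numpy as np
print(monitor.get_obs())
for n in ["scene","top","wrist"]:
    i=cams.camera_info(n);print(n,{k:np.round(v,4).tolist() for k,v in i.items() if not isinstance(v,str)})
for n in ["scene","top"]:
    p,d=cams.camera(n); cv2.imwrite(f"pics/{n}0.png",p); np.savez(f"pics/{n}0.npz",p=p,d=d)
E
```

```text
pics
{'clock': 0.0, 'joint_pos': array([-1.10197946e+00,  2.41429239e-01,  3.70134985e-03,  1.33520126e+00,
       -1.96419480e-05,  1.57081960e+00]), 'joint_vel': array([ 0.00097375,  0.0004467 , -0.00121984,  0.00051677, -0.00037285,
        0.00083137]), 'tau': array([-8.82948480e-04, -3.72315109e+01,  2.52409726e+01,  1.71263935e-02,
       -7.78697631e-05, -3.48565848e-06]), 'eef_pos': array([ 0.22561912, -0.44547964,  0.23039612]), 'tool_rot': array([ 9.72654061e-01,  2.32256195e-01, -2.57257642e-04, -1.03496449e-03]), 'ft_force': array([ 0.82842562, -0.03039331,  0.12372714]), 'ft_torque': array([-0.00540518,  0.02247809,  0.01775397]), 'grip_width': 0.08581948210466361}
scene {'intrinsics': [[431.5494, 0.0, 276.665], [0.0, 431.5494, 205.5491], [0.0, 0.0, 1.0]], 'distortion': [-0.0743, 0.0, 0.0, 0.0, 0.0], 'T': [[-0.7487, -0.5673, 0.343, 0.9468], [0.6629, -0.6403, 0.388, 0.4416], [-0.0005, 0.5178, 0.8555, 1.0934], [0.0, 0.0, 0.0, 1.0]]}
top {'intrinsics': [[392.3654, 0.0, 280.6957], [0.0, 392.3654, 213.2189], [0.0, 0.0, 1.0]], 'distortion': [0.0135, 0.0, 0.0, 0.0, 0.0], 'T': [[0.0007, 0.9981, -0.0611, 0.4826], [-0.9999, 0.0015, 0.0134, 0.0044], [0.0134, 0.0611, 0.998, 1.2724], [0.0, 0.0, 0.0, 1.0]]}
wrist {'intrinsics': [[351.8658, 0.0, 277.4353], [0.0, 351.8658, 204.4964], [0.0, 0.0, 1.0]], 'distortion': [-0.079, 0.0, 0.0, 0.0, 0.0], 'mount': [[0.0001, 0.9649, 0.2626, 0.0665], [1.0, -0.0003, 0.0007, -0.0001], [0.0007, 0.2626, -0.9649, -0.1427], [0.0, 0.0, 0.0, 1.0]]}
```

View pics/scene0.png

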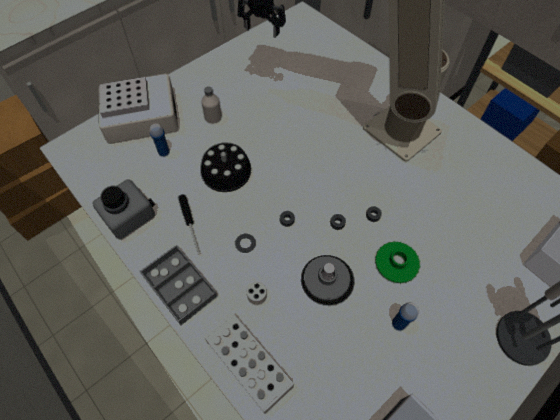

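View pics/top0.png

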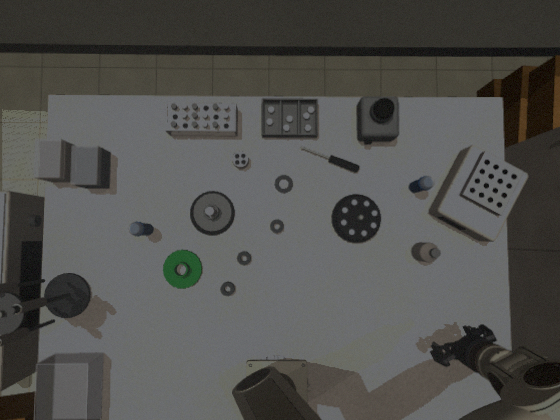

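The top view shows three spacer-like rings at (277,226), (244,258) and (228,289), and the thin washer at (284,184). Robot right is image right, so (277,226) fits the spacer. The rotor is at (357,218), the nested grey lids at (212,212) and the green look-alike at (182,269). I'll measure these and enlarge the ring.

```bash
cat > h.py <<'E'
import cv2,numpy as np
from workcell import monitor,cams,order
from scipy.spatial.transform import Rotation as R
def camT(n,obs=None):
    i=cams.camera_info(n)
    if 'T' in i: return i,np.array(i['T'])
    B=np.eye(4);B[:3,:3]=R.from_quat(obs['tool_rot']).as_matrix();B[:3,3]=obs['eef_pos']
    return i,B@np.array(i['mount'])
def ray(n,uv,obs=None):
    i,T=camT(n,obs)
    q=cv2.undistortPoints(np.array(uv,float).reshape(-1,1,2),np.array(i['intrinsics']),np.array(i['distortion'])).reshape(-1,2)
    d=np.c_[q[:,0],-q[:,1],-np.ones(len(q))]@T[:3,:3].T
    return T[:3,3],d
def onplane(n,uv,z,obs=None):
    o,d=ray(n,uv,obs); return o+d*((z-o[2])/d[:,2])[:,None]
def bydepth(n,uv,depth,obs=None):
    o,d=ray(n,uv,obs); return o+d*np.asarray(depth).reshape(-1,1)
def cloud(n,dep,obs=None):
    v,u=np.mgrid[0:dep.shape[0],0:dep.shape[1]]
    return bydepth(n,np.c_[u.ravel(),v.ravel()],dep.ravel(),obs).reshape(dep.shape+(3,))
def snap(n,name):
    obs=monitor.get_obs(); p,d=cams.camera(n); cv2.imwrite(f"pics/{name}.png",p); np.savez(f"pics/{name}.npz",p=p,d=d,pos=obs['eef_pos'],q=obs['tool_rot']); return p,d,obs
E
python3 - <<'E'
from h import *
z=np.load('pics/top0.npz');p,d=z['p'],z['d']
C=cloud('top',d)
for nm,(u,v) in dict(sp=(277,226),s2=(244,258),s3=(228,289),rot=(357,218),lid=(212,212),wash=(284,184),bottle=(428,252),ca=(140,229),cb=(421,184)).items():
    print(nm,C[v,u].round(3), 'near max z',C[v-14:v+14,u-14:u+14,2].max().round(3))
    m=C[v-35:v+35,u-35:u+35]
    print('  plane', onplane('top',[[u,v]],0.02).round(3))
a=cv2.resize(p[160:320,130:410],None,fx=2.85,fy=2.85,interpolation=cv2.INTER_CUBIC);cv2.imwrite('pics/crop0.png',cv2.convertScaleAbs(a,alpha=1.8))
E
```

```text
sp [ 0.519 -0.001  0.   ] near max z 1.272
  plane [[ 0.518 -0.001  0.02 ]]
s2 [0.416 0.105 0.001] near max z 1.272
  plane [[0.417 0.104 0.02 ]]
s3 [0.317 0.156 0.001] near max z 1.272
  plane [[0.32  0.154 0.02 ]]
rot [ 0.542 -0.246  0.073] near max z 1.272
  plane [[ 0.544 -0.257  0.02 ]]
lid [0.559 0.197 0.082] near max z 1.272
  plane [[0.563 0.207 0.02 ]]
wash [ 0.656 -0.023  0.001] near max z 1.272
  plane [[ 0.653 -0.023  0.02 ]]
bottle [ 0.439 -0.449  0.104] near max z 1.272
  plane [[ 0.436 -0.482  0.02 ]]
ca [0.506 0.4   0.117] near max z 1.272
  plane [[0.508 0.434 0.02 ]]
cb [ 0.641 -0.429  0.116] near max z 1.272
  plane [[ 0.654 -0.464  0.02 ]]
```

View pics/crop0.png

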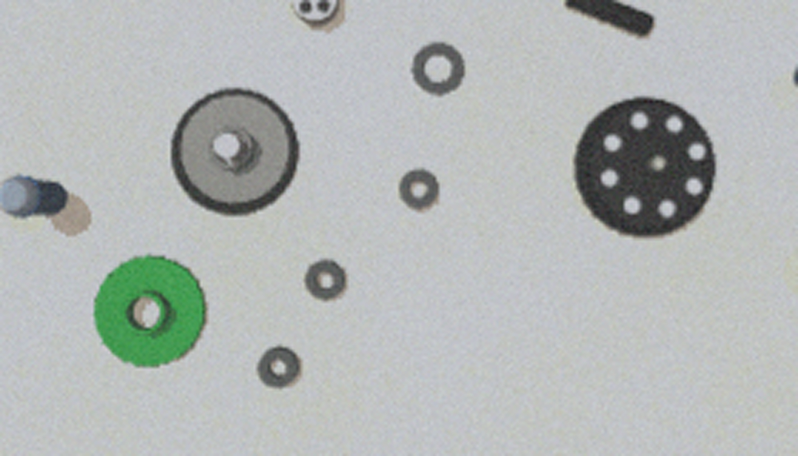

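The crop confirms it: the thick ring at crop (418,189) is the rightmost small ring. The bigger, thinner washer lies above it. Next I'll measure the centres.

```bash
cat > meas.py <<'E'
from h import *
def blob(n,p,win,thr,zp,lo=True,obs=None):
    u0,v0,u1,v1=win; g=cv2.cvtColor(p,cv2.COLOR_BGR2GRAY)[v0:v1,u0:u1]
    m=((g<thr) if lo else (g>thr)).astype(np.uint8)
    cs,_=cv2.findContours(m,cv2.RETR_EXTERNAL,cv2.CHAIN_APPROX_NONE)
    c=max(cs,key=cv2.contourArea).reshape(-1,2)+[u0,v0]
    P=onplane(n,c,zp,obs)
    (a,b),r=cv2.minEnclosingCircle(P[:,:2].astype(np.float32))
    A=np.c_[2*P[:,:2],np.ones(len(P))]; s=np.linalg.lstsq(A,(P[:,:2]**2).sum(1),rcond=None)[0]
    return s[:2].round(4), np.sqrt(s[2]+s[0]**2+s[1]**2).round(4),(c.min(0).tolist(),c.max(0).tolist())
E
python3 - <<'E'
from meas import *
p=np.load('pics/top0.npz')['p']
g=cv2.cvtColor(p,cv2.COLOR_BGR2GRAY);print(g[226,255:300],g[218,325:335])
print('sp',blob('top',p,(260,210,295,243),85,.02))
print('rot',blob('top',p,(325,185,390,250),80,.06), blob('top',p,(325,185,390,250),80,.0))
print('lid',blob('top',p,(185,185,240,240),95,.02))
s=np.load('pics/scene0.npz')['p']
print('sp',blob('scene',s,(272,205,302,232),85,.02))
print('rot',blob('scene',s,(190,130,262,198),70,.06))
print('lid',blob('scene',s,(296,248,360,310),95,.02))
E
```

```text
[109 108 106 109 110 106 109 106 107 104 107 106 107 111 108  65  57  54
  55  84 104 107 108 106  90  61  52  51  59 101 109 110 108 109 107 108
 109 107 108 107 109 106 109 107 109] [106 107 107 106 107 107  84  44  34  36]
sp (array([0.5181, 0.0007]), np.float64(0.0216), ([270, 219], [283, 233]))
rot (array([ 0.5418, -0.2446]), np.float64(0.0755), ([331, 194], [380, 242])) (array([ 0.5447, -0.2569]), np.float64(0.0792), ([331, 194], [380, 242]))
lid (array([0.5602, 0.2068]), np.float64(0.0709), ([190, 191], [234, 235]))
sp (array([0.5231, 0.0062]), np.float64(0.0229), ([280, 211], [294, 226]))
rot (array([ 0.5569, -0.2303]), np.float64(0.0822), ([201, 143], [250, 191]))
lid (array([0.5672, 0.2135]), np.float64(0.0701), ([301, 255], [354, 305]))
```

Call:
send_rows(moves=[[0, 0, 0, 0.94], [0, 0, 0, 0.94], [0, 0, 0, 0.94], [0, 0, 0, 0.94], [0, 0, 0, 0.94], [0.035, -0.025, 0, 0], [0.035, -0.025, 0, 0], [0.035, -0.025, 0, 0], [0.035, -0.025, 0, 0], [0.035, -0.025, 0, 0], [0.035, -0.025, 0, 0], [0.035, -0.025, 0, 0], [0.035, -0.02, 0, 0], [0.02, 0, 0, 0], [0, 0, 0, 0], [0, 0, 0, 0]], claw=1)

```text
clock: 1.7
eef_pos: [0.5256, -0.2511, 0.2304]
tool_rot: [1.0, -0.0, -0.001, -0.0]
ft_force: [1.0, -0.0, -0.3]
grip_width: 0.0855
```

Run:
```python
from h import *
p,d,o=snap('wrist','w1'); print(o['eef_pos'],o['tool_rot'],o['clock'])
```

```text
[ 0.52562122 -0.25114457  0.23042221] [ 9.99999334e-01 -3.46728386e-04 -1.05718201e-03 -3.05875933e-04] 1.7
```

View pics/w1.png

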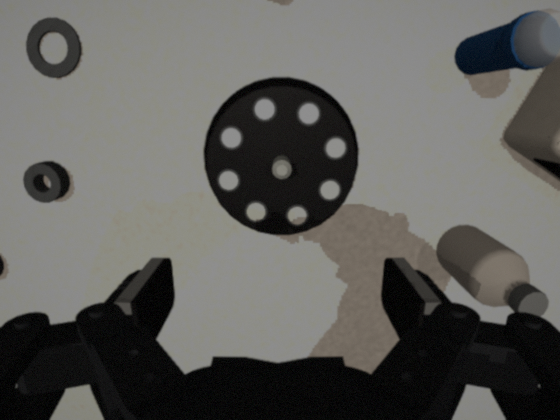

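Wrist view: the rotor is centred near (281,156), its shaft tip at (282,170), the spacer at (43,182) and the washer at (53,47). I'll measure the rotor from its shaft tip and its hole circle.

Run:
```python
from meas import *
z=np.load('pics/w1.npz');p=z['p'];d=z['d'];o=dict(eef_pos=z['pos'],tool_rot=z['q'])
C=cloud('wrist',d,o)
print('rot edge',blob('wrist',p,(195,65,370,245),60,.06,obs=o))
print('sp',blob('wrist',p,(15,150,75,210),80,.01,obs=o))
g=cv2.cvtColor(p,cv2.COLOR_BGR2GRAY)
# holes
m=(g[70:245,195:370]>120).astype(np.uint8)
n,l,st,ce=cv2.connectedComponentsWithStats(m)
H=[c+[195,70] for c,s in zip(ce[1:],st[1:]) if 150<s[4]<900]
print(np.array(H).round(1))
P=onplane('wrist',H,.06,o);A=np.c_[2*P[:,:2],np.ones(len(P))];s=np.linalg.lstsq(A,(P[:,:2]**2).sum(1),rcond=None)[0];print('holes',s[:2],np.sqrt(s[2]+s[:2]@s[:2]))
M=(abs(C[...,2]-.092)<.006)&(np.hypot(C[...,0]-.543,C[...,1]+.25)<.03);print('tip pts',M.sum(),C[M].mean(0),np.median(C[M],0))
T=(abs(C[...,2]-.06)<.006)&(np.hypot(C[...,0]-.543,C[...,1]+.25)<.09);Q=C[T];print('top z',np.median(Q[:,2]),(Q.max(0)+Q.min(0))/2)
cv2.imwrite('pics/c1.png',cv2.resize(p[60:250,190:375],None,fx=3.1,fy=3.1))
```

```text
rot edge (array([ 0.5479, -0.2538]), np.float64(0.0692), ([204, 78], [357, 234]))
sp (array([0.5188, 0.0016]), np.float64(0.0247), ([24, 161], [70, 201]))
[[264.2 108.8]
 [308.4 113.1]
 [230.7 137.4]
 [335.3 147.6]
 [228.1 180. ]
 [329.6 189.6]
 [255.6 211.1]
 [296.1 213.1]]
holes [ 0.54460977 -0.25388461] 0.049904003279808255
tip pts 294 [ 0.54477261 -0.25404524  0.0907441 ] [ 0.54482965 -0.25406222  0.09103646]
top z 0.06022728200105956 [ 0.54492482 -0.25404052  0.05992242]
```

View pics/c1.png

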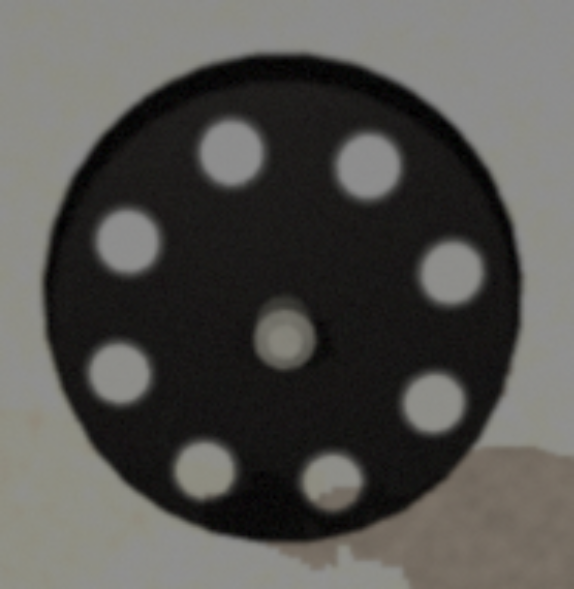

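Call:
send_rows(moves=[[-0.005, -0.03, 0, 0], [-0.005, -0.035, 0, 0], [-0.005, -0.035, 0.01, 0], [-0.005, -0.035, 0.015, 0], [-0.005, -0.035, 0.015, 0], [0, -0.035, 0.015, 0], [0, -0.03, 0.015, 0], [0, -0.02, 0, 0], [0, 0, 0, 0], [0, 0, 0, 0]])

```text
clock: 2.75
eef_pos: [0.501, 0.0003, 0.1617]
tool_rot: [1.0, 0.0, 0.0, -0.001]
ft_force: [0.7, -0.9, 0.1]
grip_width: 0.0853
```

Run:
```python
from meas import *
p,d,o=snap('wrist','w2'); print(o['eef_pos'],o['tool_rot'],o['clock'])
C=cloud('wrist',d,o)
M=(abs(C[...,2]-.02)<.006)&(np.hypot(C[...,0]-.519,C[...,1]-.001)<.03);Q=C[M];print('top',M.sum(),Q.mean(0),(Q.max(0)+Q.min(0))/2,np.ptp(Q,0))
u=np.argwhere(M);print(u.min(0),u.max(0))
v0,u0=u.min(0)-15;v1,u1=u.max(0)+15
print(blob('wrist',p,(u0,v0,u1,v1),80,.01,obs=o))
c=p[v0:v1,u0:u1]
cv2.imwrite('pics/c2.png',cv2.resize(c,None,fx=4,fy=4))
```

```text
[5.00979980e-01 3.22169754e-04 1.61741385e-01] [ 9.99999652e-01  4.56511321e-04  2.19969706e-04 -6.62916473e-04] 2.75
top 1790 [0.51993705 0.00091168 0.01985081] [0.51932445 0.00117191 0.01833828] [0.04304945 0.04281745 0.007815  ]
[143 251] [195 303]
(array([0.5183, 0.0008]), np.float64(0.0223), ([251, 142], [303, 195]))
```

View pics/c2.png

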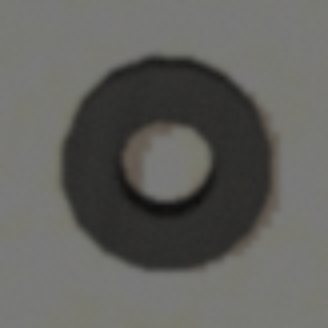

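Call:
send_rows(moves=[[0.01, 0, 0.03, 0], [0.0085, -0.001, 0.03, 0], [0, 0, 0.03, 0], [0, 0, 0.025, 0], [0, 0, 0.02, 0], [0, 0, 0.012, 0], [0, 0, 0.008, 0], [0, 0, 0, 0], [0, 0, 0, 0], [0, 0, 0, 0]])

```text
clock: 3.8
eef_pos: [0.521, 0.002, 0.0074]
tool_rot: [1.0, 0.001, 0.001, -0.001]
ft_force: [-0.8, -0.4, 0.2]
grip_width: 0.0857
```

Call:
send_rows(moves=[[-0.0015, 0.001, 0.005, 0], [0, 0, 0, 0], [0, 0, 0, 0], [0, 0, 0, 0]])

```text
clock: 4.2
eef_pos: [0.5185, 0.0011, 0.0014]
tool_rot: [1.0, 0.002, 0.0, -0.001]
ft_force: [0.3, -0.0, -0.4]
grip_width: 0.0851
```

Run:
```python
from h import *
for i in range(3):
  p,d,o=snap('wrist','w3'); print(o['eef_pos'],o['ft_force'],o['clock'])
```

```text
[0.51852309 0.00110556 0.00140844] [ 0.31268128 -0.01345548 -0.41702033] 4.2
[0.5185219  0.0011099  0.00138689] [-0.01882627  0.16638857  0.43988043] 4.25
[0.51856001 0.00110413 0.00139949] [-0.31069998 -0.184794    0.38064715] 4.3
```

View pics/w3.png

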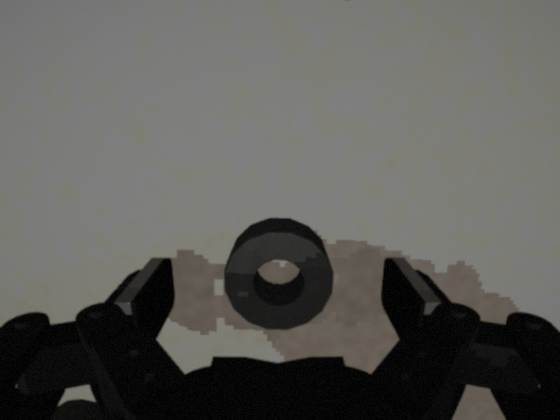

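The ring at (279,273) sits midway between the open pads. Closing.

Call:
send_rows(moves=[[0, 0, 0, 0], [0, 0, 0, 0], [0, 0, 0, 0], [0, 0, 0, 0], [0, 0, 0, 0], [0, 0, 0, 0], [0, 0, 0, 0], [0, 0, 0, 0]], claw=-1)

```text
clock: 5.15
eef_pos: [0.5186, 0.001, 0.0018]
tool_rot: [1.0, 0.001, 0.0, -0.001]
ft_force: [-0.9, 0.6, 5.8]
grip_width: 0.0417
```

Call:
send_rows(moves=[[0, 0, -0.01, 0], [0, 0, -0.02, 0], [0, 0, -0.03, 0], [0, 0, -0.03, 0], [0, 0, -0.025, 0], [0, 0, -0.01, 0], [0, 0.01, 0, 0], [0.005, 0.025, 0, 0], [0.005, 0.03, 0, 0], [0.005, 0.03, 0, 0], [0.005, 0.03, 0, 0], [0.005, 0.03, 0, 0], [0, 0.03, 0, 0], [0, 0.03, 0, 0], [0, 0.025, 0, 0], [0, 0.015, 0, 0], [0, 0, 0, 0], [0, 0, 0, 0], [0, 0, 0, 0]])

```text
clock: 7.05
eef_pos: [0.5439, -0.253, 0.1252]
tool_rot: [1.0, 0.002, -0.001, -0.002]
ft_force: [1.2, -0.8, -1.0]
grip_width: 0.0416
```

Run:
```python
from h import *
p,d,o=snap('wrist','w4'); print(o['eef_pos'],o['tool_rot'],o['ft_force'],o['clock'])
C=cloud('wrist',d,o)
x,y,z=o['eef_pos']
M=(C[...,2]>.115)&(C[...,2]<.165)&(np.hypot(C[...,0]-x,C[...,1]-y)<.024)
print(M.sum(),C[M].min(0),C[M].max(0),np.median(C[M],0))
```

```text
[ 0.5439263  -0.2529608   0.12516749] [ 9.99996226e-01  2.10967688e-03 -5.48095502e-04 -1.67234178e-03] [ 1.18353048 -0.7585093  -0.95973791] 7.05
10654 [ 0.52294638 -0.27565912  0.1235171 ] [ 0.56671779 -0.2302306   0.16499533] [ 0.54674424 -0.25298156  0.14317933]
```

View pics/w4.png

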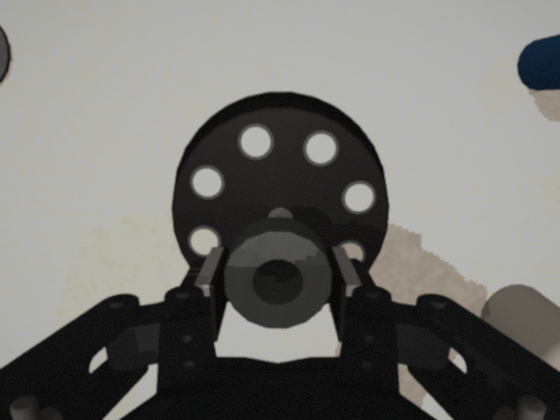

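Run:
```python
from meas import *
z=np.load('pics/w4.npz');p=z['p'];d=z['d'];o=dict(eef_pos=z['pos'],tool_rot=z['q'])
C=cloud('wrist',d,o)
M=(abs(C[...,2]-.1434)<.003)&(np.hypot(C[...,0]-.5445,C[...,1]+.253)<.0235)
m=M.astype(np.uint8); u=np.argwhere(M);print(u.min(0),u.max(0),C[M].mean(0))
# bore: hole darker
g=cv2.GaussianBlur(cv2.cvtColor(p,cv2.COLOR_BGR2GRAY),(3,3),0); print(g[282,225:335:3],g[225:330:4,278])
b=(g[250:315,245:312]<45).astype(np.uint8)
cs,_=cv2.findContours(b,cv2.RETR_EXTERNAL,cv2.CHAIN_APPROX_NONE)
c=max(cs,key=cv2.contourArea).reshape(-1,2)+[245,250]
P=onplane('wrist',c,.1434,o);print('bore bb',c.min(0),c.max(0),(P.max(0)+P.min(0))/2,np.ptp(P,0),cv2.fitEllipse(c.astype(np.float32)))
# holes of rotor again
mm=(g>110).astype(np.uint8)[110:265,175:390]
n,l,st,ce=cv2.connectedComponentsWithStats(mm)
print([ (c+[175,110]).round(1).tolist()+[int(s[4])] for c,s in zip(ce[1:],st[1:]) if 300<s[4]<1500])
cv2.imwrite('pics/c4.png',cv2.convertScaleAbs(cv2.resize(p[200:340,200:360],None,fx=4,fy=4),alpha=1.8))
```

```text
[228 222] [328 333] [ 0.54618898 -0.25287263  0.14318995]
[40 49 50 50 52 51 51 50 49 38 26 27 28 27 28 27 27 25 24 22 27 28 29 28
 27 27 41 50 50 50 50 49 49 50 50 39 13] [ 35  39  80  82  81  81  81  79  75  20  16  19  20  20  21  29  29  29
  30  29  46  51  50  49  50  50 162]
bore bb [251 260] [303 304] [ 0.54481408 -0.25266684  0.1434    ] [1.92123042e-02 2.04500017e-02 5.55111512e-17] ((277.24505615234375, 281.9420166015625), (44.57441711425781, 52.406715393066406), 88.53630065917969)
[[187.5, 128.5, 1099], [255.3, 141.2, 751], [320.5, 148.0, 740], [206.7, 182.0, 685], [358.7, 197.1, 663], [203.4, 241.0, 560]]
```

View pics/c4.png

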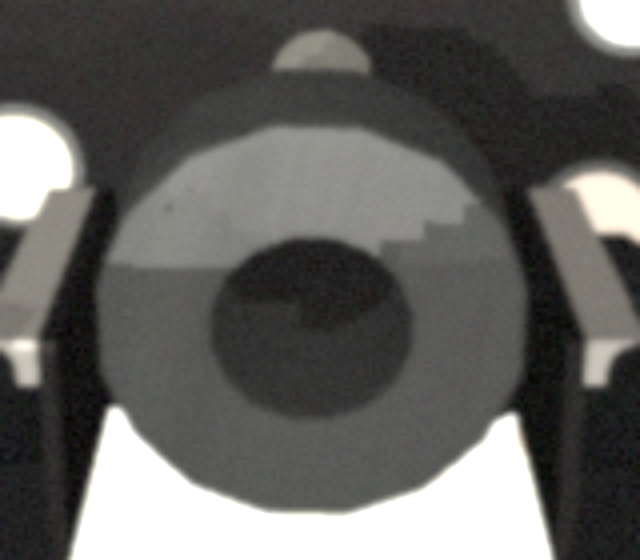

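Call:
send_rows(moves=[[0, 0.0012, 0.005, 0], [0, 0, 0.015, 0], [0, 0, 0.01, 0], [0, 0, 0.004, 0], [0, 0, 0.004, 0], [0, 0, 0.004, 0], [0, 0, 0, 0], [0, 0, 0, 0]])

```text
clock: 7.9
eef_pos: [0.5444, -0.2554, 0.0839]
tool_rot: [1.0, 0.001, 0.0, -0.001]
ft_force: [-0.1, -0.3, -0.1]
grip_width: 0.0417
```

Call:
send_rows(moves=[[0, 0, 0.005, 0], [0, 0, 0.005, 0], [0, 0, 0.004, 0], [0, 0, 0.003, 0], [0, 0, 0.002, 0], [0, 0, 0, 0], [0, 0, 0, 0], [0, 0, 0, 0]])

```text
clock: 8.7
eef_pos: [0.5444, -0.2553, 0.0649]
tool_rot: [1.0, 0.001, 0.0, -0.001]
ft_force: [-0.1, -0.5, -1.1]
grip_width: 0.0418
```

Call:
send_rows(moves=[[0, 0, 0.001, 0], [0, 0, 0.001, 0], [0, 0, 0.001, 0], [0, 0, 0, 0], [0, 0, 0, 0], [0, 0, 0, 0]])

```text
clock: 9.3
eef_pos: [0.5442, -0.2552, 0.0619]
tool_rot: [1.0, 0.001, 0.0, -0.001]
ft_force: [-1.2, 1.2, 1.6]
grip_width: 0.0421
```

Call:
send_rows(moves=[[0, 0, 0.0005, 0], [0, 0, 0, 0], [0, 0, 0, 0]])

```text
clock: 9.6
eef_pos: [0.5443, -0.2552, 0.0619]
tool_rot: [1.0, 0.001, 0.0, -0.001]
ft_force: [-3.2, 0.7, 4.3]
grip_width: 0.0418
```

Call:
send_rows(moves=[[0, 0, 0, 0], [0, 0, 0, 0], [0, 0, 0, 0], [0, 0, 0, 0], [0, 0, 0, 0], [0, 0, 0, 0], [0, 0, -0.01, 0], [0, 0, -0.03, 0], [0, 0, -0.04, 0], [0, 0, -0.04, 0], [-0.01, 0, -0.03, 0], [-0.01, 0, -0.02, 0], [0, 0, 0, 0], [0, 0, 0, 0]], claw=1)

```text
clock: 11.0
eef_pos: [0.5244, -0.2558, 0.2319]
tool_rot: [1.0, 0.001, 0.001, -0.001]
ft_force: [0.6, 0.4, -0.7]
grip_width: 0.0849
```

Run:
```python
from meas import *
p,d,o=snap('wrist','w5'); print(o['eef_pos'],o['tool_rot'],o['clock'])
C=cloud('wrist',d,o)
for zz,r in ((.091,.009),(.08,.024),(.06,.08)):
    M=(abs(C[...,2]-zz)<.004)&(np.hypot(C[...,0]-.5447,C[...,1]+.254)<r);Q=C[M];print(zz,M.sum(),Q.mean(0),(Q.max(0)+Q.min(0))/2,np.ptp(Q,0))
```

```text
[ 0.52444637 -0.25580564  0.23193175] [ 9.99998340e-01  1.38763524e-03  8.24648648e-04 -8.45301007e-04] 11.0
0.091 289 [ 0.54464277 -0.25398754  0.0907822 ] [ 0.54419521 -0.25401611  0.09068601] [0.01519994 0.01481925 0.00686824]
0.08 1650 [ 0.54591454 -0.25488006  0.07992903] [ 0.54557357 -0.25476012  0.08000838] [0.04247134 0.04255297 0.00774085]
0.06 15756 [ 0.54773647 -0.25379117  0.06019666] [ 0.54446316 -0.25401646  0.06001274] [0.13606137 0.1372846  0.00793514]
```

View pics/w5.png

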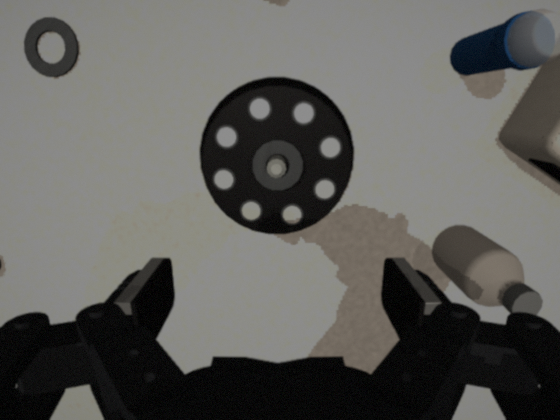

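The spacer is seated: its top reads 0.080 and it is about 1 mm off the shaft axis. Next, the lids.

Call:
send_rows(moves=[[0, -0.02, 0, 0], [0, -0.035, 0, 0], [0, -0.04, 0, 0], [0, -0.04, 0, 0], [0, -0.04, 0, 0], [0, -0.04, 0, 0], [0, -0.04, 0, 0], [0, -0.04, 0, 0], [0, -0.04, 0, 0], [0, -0.04, 0, 0], [0.005, -0.04, 0, 0], [0.005, -0.03, 0, 0], [0.005, -0.015, 0, 0], [0, 0, 0, 0], [0, 0, 0, 0]])

```text
clock: 12.55
eef_pos: [0.5343, 0.1059, 0.2389]
tool_rot: [0.996, 0.075, -0.004, -0.041]
ft_force: [0.2, 0.1, 0.2]
grip_width: 0.0854
```

Run:
```python
from meas import *
p,d,o=snap('wrist','w6'); print(o['eef_pos'],o['tool_rot'],o['clock'])
C=cloud('wrist',d,o)
for zz,r in ((.08,.02),(.046,.03),(.02,.08),(.006,.1)):
    M=(abs(C[...,2]-zz)<.004)&(np.hypot(C[...,0]-.559,C[...,1]-.2)<r);Q=C[M];print(zz,M.sum(),Q.mean(0),(Q.max(0)+Q.min(0))/2,np.ptp(Q,0)) if M.sum() else 0
```

```text
[0.5343311  0.10593729 0.23885255] [ 0.996312    0.07544972 -0.00376281 -0.0406888 ] 12.55
0.08 760 [0.56330179 0.20525495 0.07998846] [0.56274879 0.20583795 0.07936551] [0.02722188 0.0269115  0.00647535]
0.046 673 [0.56631017 0.19915087 0.0457344 ] [0.56341261 0.20549434 0.04598103] [0.04687109 0.04498408 0.00792323]
0.02 8605 [0.56605073 0.20410033 0.0200682 ] [0.56298476 0.20701968 0.01993345] [0.12337811 0.1238565  0.00782375]
0.006 2981 [0.56361693 0.20341681 0.00595709] [0.56054087 0.20086393 0.00534014] [0.19509723 0.19237274 0.0066693 ]
```

View pics/w6.png

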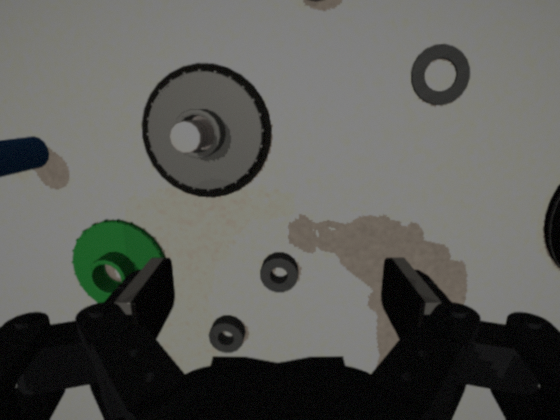

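The fast traverse was clipped: short in y, and the tool is tilted. I'll let it settle and see whether the tilt clears.

Call:
send_rows(moves=[[0, 0, 0, 0], [0, 0, 0, 0], [0, 0, 0, 0]])

```text
clock: 12.9
eef_pos: [0.5341, 0.1059, 0.2391]
tool_rot: [0.996, 0.075, -0.004, -0.041]
ft_force: [0.1, -0.1, -0.3]
grip_width: 0.0854
```

Run:
```python
from h import *
o=monitor.get_obs();print(o['joint_pos'],o['joint_vel'],o['eef_pos'],R.from_quat(o['tool_rot']).as_matrix().round(4))
```

```text
[0.1499915  0.32668594 0.13950198 1.3847038  0.08210231 3.1405703 ] [ 0.00125177  0.00021672  0.0010635  -0.00076459  0.00187192  0.00037201] [0.53408766 0.10588751 0.239056  ] [[ 0.9886  0.1498 -0.0133]
 [ 0.1504 -0.9853  0.0809]
 [-0.001  -0.082  -0.9966]]
```

j6 has hit its limit (3.14). I'll turn the tool away from it, towards yaw +90°, where j6 stays mid-range on both sides, and check whether the tilt recovers.

Call:
send_rows(moves=[[0, 0, 0, -1], [0, 0, 0, -1], [0, 0, 0, 0], [0, 0, 0, 0]])

```text
clock: 13.3
eef_pos: [0.5341, 0.1062, 0.239]
tool_rot: [0.984, 0.174, 0.0, -0.041]
ft_force: [0.2, -0.9, 0.2]
grip_width: 0.0855
```

Run:
```python
from h import *
o=monitor.get_obs();print(o['joint_pos'],o['eef_pos'],R.from_quat(o['tool_rot']).as_matrix().round(4))
```

```text
[0.15050712 0.32685314 0.13970027 1.3846886  0.08216832 2.94268207] [0.53412772 0.10619744 0.23904315] [[ 0.9397  0.3418 -0.0133]
 [ 0.3417 -0.9363  0.081 ]
 [ 0.0152 -0.0807 -0.9966]]
```

The tilt of 0.082 rad persists. It is harmless if the jaw axis lies along the tilt axis, because the flat pads then stay vertical in the gripping direction. That needs yaw ≈ 1.734, where j6 is mid-range at both stations, so I'll turn there.

Call:
send_rows(moves=[[0, 0, 0, -0.99], [0, 0, 0, -0.99], [0, 0, 0, -0.99], [0, 0, 0, -0.99], [0, 0, 0, -0.99], [0, 0, 0, -0.99], [0, 0, 0, -0.99], [0, 0, 0, -0.99], [0, 0, 0, -0.99], [0, 0, 0, -0.99], [0, 0, 0, -0.99], [0, 0, 0, -0.99], [0, 0, 0, -0.99], [0, 0, 0, -0.99], [0, 0, 0, 0], [0, 0, 0, 0]])

```text
clock: 14.9
eef_pos: [0.5342, 0.1063, 0.239]
tool_rot: [0.646, 0.762, 0.027, -0.031]
ft_force: [-0.4, 1.0, 0.3]
grip_width: 0.0854
```

```bash
cat > go.py <<'E'
import sys
from h import *
o=monitor.get_obs();Rm=R.from_quat(o['tool_rot']).as_matrix()
print('j',o['joint_pos'].round(3),'pos',o['eef_pos'].round(4),'F',o['ft_force'].round(1),'t',o['clock']);print(Rm.round(4))
a=list(map(float,sys.argv[1:]))
for i in range(0,len(a),3):
    t=np.array(a[i:i+3]); print(t,'->tool',(Rm.T@(t-o['eef_pos'])).round(4))
print('unit -z in tool',(Rm.T@[0,0,-1]).round(4),' -y',(Rm.T@[0,-1,0]).round(4),' x',(Rm.T@[1,0,0]).round(4))
E
python3 go.py .565 .18 .23
```

```text
j [0.151 0.327 0.14  1.385 0.082 1.558] pos [0.5342 0.1063 0.239 ] F [-0.4  1.   0.3] t 14.9
[[-1.626e-01  9.866e-01 -1.330e-02]
 [ 9.833e-01  1.631e-01  8.100e-02]
 [ 8.210e-02  1.000e-04 -9.966e-01]]
[0.565 0.18  0.23 ] ->tool [0.0667 0.0424 0.0146]
unit -z in tool [-8.210e-02 -1.000e-04  9.966e-01]  -y [-0.9833 -0.1631 -0.081 ]  x [-0.1626  0.9866 -0.0133]
```

Call:
send_rows(moves=[[0.015, 0.01, 0.004, 0], [0.02, 0.012, 0.004, 0], [0.02, 0.012, 0.004, 0], [0.012, 0.008, 0.002, 0], [0, 0, 0, 0], [0, 0, 0, 0], [0, 0, 0, 0]])

```text
clock: 15.6
eef_pos: [0.5641, 0.1796, 0.2306]
tool_rot: [0.646, 0.763, 0.026, -0.031]
ft_force: [-1.1, -0.1, 0.4]
grip_width: 0.085
```

```bash
cat > lid.py <<'E'
import sys
from meas import *
nm,x,y,z0=sys.argv[1],*map(float,sys.argv[2:5])
p,d,o=snap('wrist',nm); print(o['eef_pos'],o['clock'])
C=cloud('wrist',d,o)
for k,zz,r in (('stem',.074,.02),('collar',.04,.03),('plate',.014,.07)):
    M=(abs(C[...,2]-zz-z0)<.004)&(np.hypot(C[...,0]-x,C[...,1]-y)<r);Q=C[M]
    if M.sum():print(k,M.sum(),Q.mean(0).round(4),((Q.max(0)+Q.min(0))/2).round(4),np.ptp(Q,0).round(4))
E
python3 lid.py w7 .563 .206 .006; python3 go.py
```

```text
[0.56408033 0.17964494 0.23063154] 15.6
stem 809 [0.5628 0.2063 0.08  ] [0.5626 0.2063 0.0797] [0.0275 0.0272 0.0045]
collar 844 [0.5631 0.2084 0.0457] [0.5632 0.207  0.0459] [0.0473 0.0474 0.007 ]
plate 9315 [0.5628 0.2089 0.02  ] [0.5634 0.2067 0.0199] [0.124  0.123  0.0078]
j [0.266 0.419 0.253 1.397 0.081 1.672] pos [0.5641 0.1795 0.2308] F [ 0.  -0.4 -0.7] t 15.65
[[-1.643e-01  9.863e-01 -1.330e-02]
 [ 9.830e-01  1.649e-01  8.070e-02]
 [ 8.180e-02  2.000e-04 -9.966e-01]]
unit -z in tool [-8.180e-02 -2.000e-04  9.966e-01]  -y [-0.983  -0.1649 -0.0807]  x [-0.1643  0.9863 -0.0133]
```

View pics/w7.png

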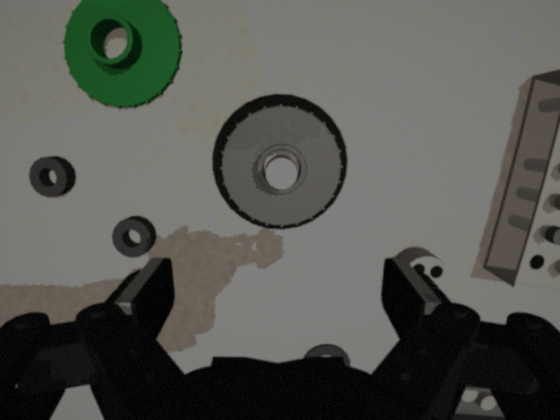

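```bash
python3 go.py .5627 .2075 .11 .5627 .2075 .05
```

```text
j [0.266 0.419 0.253 1.397 0.081 1.672] pos [0.5641 0.1795 0.2308] F [ 0.  -0.4 -0.7] t 15.65
[[-1.643e-01  9.863e-01 -1.330e-02]
 [ 9.830e-01  1.649e-01  8.070e-02]
 [ 8.180e-02  2.000e-04 -9.966e-01]]
[0.5627 0.2075 0.11  ] ->tool [0.0179 0.0032 0.1227]
[0.5627 0.2075 0.05  ] ->tool [0.013  0.0032 0.1825]
unit -z in tool [-8.180e-02 -2.000e-04  9.966e-01]  -y [-0.983  -0.1649 -0.0807]  x [-0.1643  0.9863 -0.0133]
```

Call:
send_rows(moves=[[0.006, 0.0012, 0.02, 0], [0.006, 0.001, 0.03, 0], [0.006, 0.001, 0.03, 0], [0, 0, 0.026, 0], [0, 0, 0.0165, 0], [0, 0, 0, 0], [0, 0, 0, 0]])

```text
clock: 16.35
eef_pos: [0.563, 0.2078, 0.1105]
tool_rot: [0.646, 0.763, 0.027, -0.031]
ft_force: [0.9, -0.5, 0.9]
grip_width: 0.0856
```

```bash
python3 lid.py w8 .563 .206 .006; python3 go.py .5627 .2075 .05
```

```text
[0.56297626 0.20780476 0.11050641] 16.35
stem 2056 [0.5627 0.2067 0.0799] [0.5627 0.206  0.0792] [0.0277 0.0276 0.0063]
collar 1518 [0.562  0.215  0.0457] [0.5632 0.2094 0.046 ] [0.0471 0.0424 0.0079]
plate 18665 [0.5623 0.2115 0.02  ] [0.5628 0.2071 0.02  ] [0.1241 0.124  0.008 ]
j [0.313 0.5   0.063 1.12  0.081 1.718] pos [0.5637 0.2081 0.1114] F [0.8 0.6 0.5] t 16.4
[[-0.1648  0.9863 -0.0114]
 [ 0.9829  0.1652  0.0816]
 [ 0.0823  0.0023 -0.9966]]
[0.5627 0.2075 0.05  ] ->tool [-0.0055 -0.0012  0.0611]
unit -z in tool [-0.0823 -0.0023  0.9966]  -y [-0.9829 -0.1652 -0.0816]  x [-0.1648  0.9863 -0.0114]
```

View pics/w8.png

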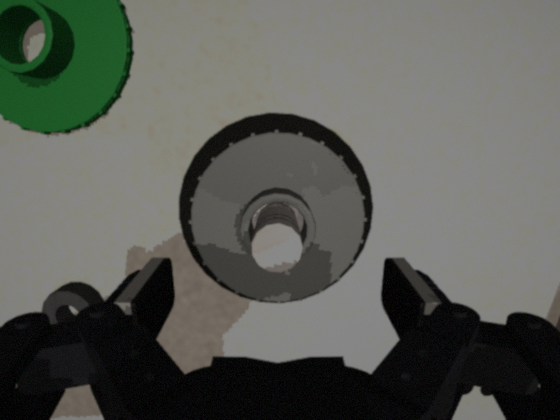

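Stem top at (277,247) lies midway between the jaws. Descend and close.

Call:
send_rows(moves=[[-0.001, -0.0005, 0.015, 0], [-0.0015, -0.0005, 0.02, 0], [-0.0015, 0, 0.015, 0], [-0.001, 0, 0.01, 0], [0, 0, 0, 0], [0, 0, 0, 0], [0, 0, 0, 0]])

```text
clock: 17.1
eef_pos: [0.5629, 0.2085, 0.0512]
tool_rot: [0.645, 0.763, 0.028, -0.031]
ft_force: [0.7, 0.3, 0.3]
grip_width: 0.085
```

Call:
send_rows(moves=[[0, 0, 0, 0], [0, 0, 0, 0], [0, 0, 0, 0], [0, 0, 0, 0], [0, 0, 0, 0], [0, 0, 0, 0], [0, 0, 0, 0], [0, 0, 0, 0], [0, 0, 0, 0], [0, 0, 0, 0]], claw=-1)

```text
clock: 18.1
eef_pos: [0.5622, 0.2082, 0.0501]
tool_rot: [0.645, 0.763, 0.027, -0.031]
ft_force: [1.6, -1.6, 4.3]
grip_width: 0.0267
```

```bash
python3 go.py; python3 lid.py w9 .563 .206 .006
```

```text
j [ 0.314  0.557 -0.017  0.984  0.081  1.718] pos [0.5622 0.2082 0.0501] F [ 1.6 -1.6  4.3] t 18.1
[[-0.1655  0.9861 -0.0126]
 [ 0.9828  0.166   0.0812]
 [ 0.0822  0.001  -0.9966]]
unit -z in tool [-0.0822 -0.001   0.9966]  -y [-0.9828 -0.166  -0.0812]  x [-0.1655  0.9861 -0.0126]
[0.56220563 0.20822741 0.05009129] 18.1
stem 4746 [0.5624 0.2073 0.0799] [0.5612 0.2061 0.08  ] [0.0332 0.0281 0.008 ]
collar 1699 [0.5604 0.2227 0.0456] [0.5626 0.2187 0.046 ] [0.0461 0.0238 0.008 ]
plate 23899 [0.5602 0.2243 0.02  ] [0.5633 0.2067 0.0199] [0.1246 0.1244 0.0079]
```

View pics/w9.png

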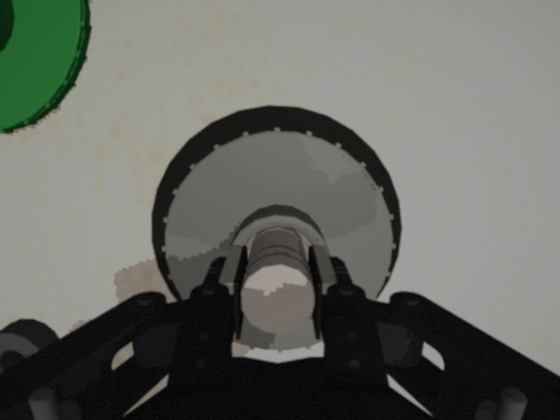

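The stem is gripped (26.7 mm). Lift.

Call:
send_rows(moves=[[0.0004, 0, -0.005, 0], [0.0008, 0, -0.01, 0], [0.0016, 0, -0.02, 0], [0.0016, 0, -0.02, 0], [0.0016, 0, -0.02, 0], [0.0016, 0, -0.02, 0], [0.0008, 0, -0.01, 0], [0.0004, 0, -0.005, 0], [0, 0, 0, 0], [0, 0, 0, 0]])

```text
clock: 19.15
eef_pos: [0.5612, 0.2077, 0.1589]
tool_rot: [0.645, 0.763, 0.026, -0.032]
ft_force: [0.1, -0.5, -3.7]
grip_width: 0.0264
```

```bash
python3 go.py .5442 -.252 .162; python3 lid.py w10 .563 .206 .116
python3 - <<'E'
from h import *
p,d,o=snap('scene','s1')
E
```

```text
j [0.313 0.464 0.135 1.231 0.081 1.718] pos [0.5612 0.2077 0.1589] F [ 0.1 -0.5 -3.7] t 19.15
[[-0.1654  0.9861 -0.0155]
 [ 0.9828  0.1661  0.0803]
 [ 0.0817 -0.0019 -0.9967]]
[ 0.5442 -0.252   0.162 ] ->tool [-0.4487 -0.0931 -0.0397]
unit -z in tool [-0.0817  0.0019  0.9967]  -y [-0.9828 -0.1661 -0.0803]  x [-0.1654  0.9861 -0.0155]
[0.56116591 0.20766558 0.15892987] 19.15
stem 4672 [0.5617 0.2067 0.1889] [0.5614 0.2057 0.19  ] [0.0337 0.0283 0.008 ]
collar 1656 [0.5594 0.222  0.1547] [0.5615 0.2183 0.156 ] [0.0459 0.0235 0.008 ]
plate 23827 [0.559  0.2238 0.1288] [0.562 0.206 0.13 ] [0.1243 0.1246 0.008 ]
```

View pics/s1.png

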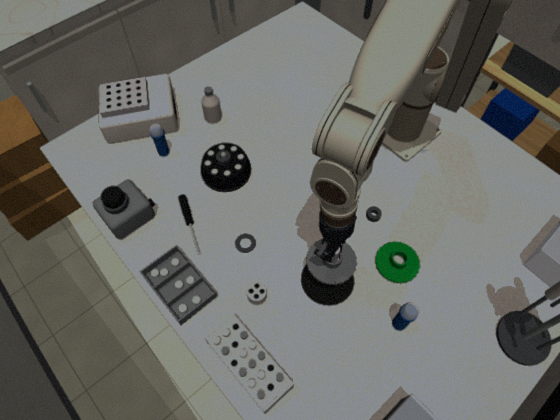

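View pics/w10.png

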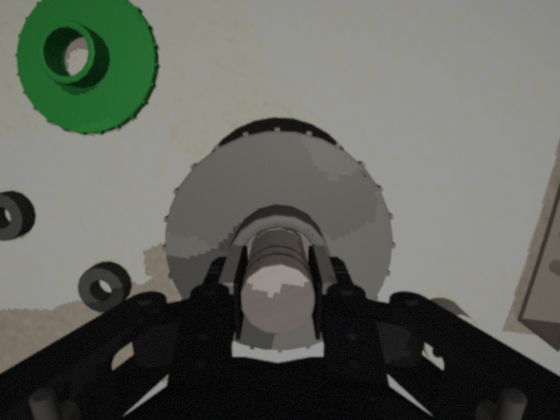

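Both lids hang level, with the underside at about 0.115. Traverse to the rotor.

Call:
send_rows(moves=[[-0.01, -0.002, -0.001, 0], [-0.02, -0.004, -0.002, 0], [-0.03, -0.006, -0.0025, 0], [-0.03, -0.006, -0.0025, 0], [-0.03, -0.006, -0.0025, 0], [-0.03, -0.006, -0.0025, 0], [-0.03, -0.006, -0.0025, 0], [-0.03, -0.006, -0.0025, 0], [-0.03, -0.006, -0.0025, 0], [-0.03, -0.006, -0.0025, 0], [-0.03, -0.006, -0.003, 0], [-0.03, -0.006, -0.003, 0], [-0.03, -0.006, -0.003, 0], [-0.03, -0.006, -0.003, 0], [-0.03, -0.006, -0.003, 0], [-0.02, -0.005, -0.002, 0], [-0.01, -0.003, -0.001, 0], [0, 0, 0, 0], [0, 0, 0, 0], [0, 0, 0, 0]])

```text
clock: 21.25
eef_pos: [0.5462, -0.2517, 0.1639]
tool_rot: [0.645, 0.763, 0.027, -0.032]
ft_force: [-0.0, 0.2, -3.0]
grip_width: 0.0262
```

```bash
python3 go.py .5442 -.252 .162
```

```text
j [-0.465  0.515  0.23   1.335  0.067  0.935] pos [ 0.5462 -0.2517  0.1639] F [-0.   0.2 -3. ] t 21.25
[[-0.1669  0.9859 -0.0138]
 [ 0.9825  0.1675  0.0816]
 [ 0.0828  0.     -0.9966]]
[ 0.5442 -0.252   0.162 ] ->tool [-0.0001 -0.002   0.0019]
unit -z in tool [-0.0828 -0.      0.9966]  -y [-0.9825 -0.1675 -0.0816]  x [-0.1669  0.9859 -0.0138]
```

```bash
python3 lid.py w11 .546 -.254 .119
python3 - <<'E'
from meas import *
z=np.load('pics/w11.npz');o=dict(eef_pos=z['pos'],tool_rot=z['q']);C=cloud('wrist',z['d'],o)
p,d,_=snap('scene','s2'); D=cloud('scene',d)
for n,K in (('w',C),('s',D)):
  for zz,r in ((.06,.075),(.133,.07),(.193,.016)):
    M=(abs(K[...,2]-zz)<.004)&(np.hypot(K[...,0]-.545,K[...,1]+.254)<r);Q=K[M]
    if M.sum(): print(n,zz,M.sum(),Q.mean(0),Q.min(0),Q.max(0))
cv2.imwrite('pics/s2c.png',cv2.resize(p[80:240,130:330],None,fx=4,fy=3.75))
E
```

```text
[ 0.54620108 -0.25168063  0.16393451] 21.25
stem 4748 [ 0.5463 -0.2525  0.1936] [ 0.5446 -0.2539  0.193 ] [0.0345 0.028  0.008 ]
collar 1721 [ 0.5444 -0.2371  0.1592] [ 0.5465 -0.2412  0.159 ] [0.0462 0.0242 0.008 ]
plate 23966 [ 0.5441 -0.2356  0.1338] [ 0.5471 -0.2532  0.133 ] [0.1244 0.1245 0.008 ]
w 0.06 776 [ 0.52630479 -0.19427221  0.05938392] [ 0.48388409 -0.22136376  0.05601258] [ 0.57684551 -0.18499584  0.06179244]
w 0.133 23966 [ 0.54408677 -0.23562077  0.13377285] [ 0.48486862 -0.31543319  0.12901474] [ 0.60930852 -0.19090696  0.13699907]
w 0.193 4488 [ 0.5462953  -0.25287374  0.19362818] [ 0.53154649 -0.26786468  0.1890106 ] [ 0.56069588 -0.23999627  0.19696259]
s 0.06 662 [ 0.55946245 -0.22749907  0.05978832] [ 0.47672792 -0.30355132  0.0560024 ] [ 0.61363882 -0.18344166  0.06391613]
s 0.133 764 [ 0.55332943 -0.24037872  0.13351568] [ 0.4854142  -0.31324032  0.12904113] [ 0.61001359 -0.1899705   0.13692427]
s 0.193 52 [ 0.54308201 -0.25141616  0.1936544 ] [ 0.53177604 -0.2681973   0.18969551] [ 0.55550363 -0.24077731  0.19681562]
```

View pics/s2c.png

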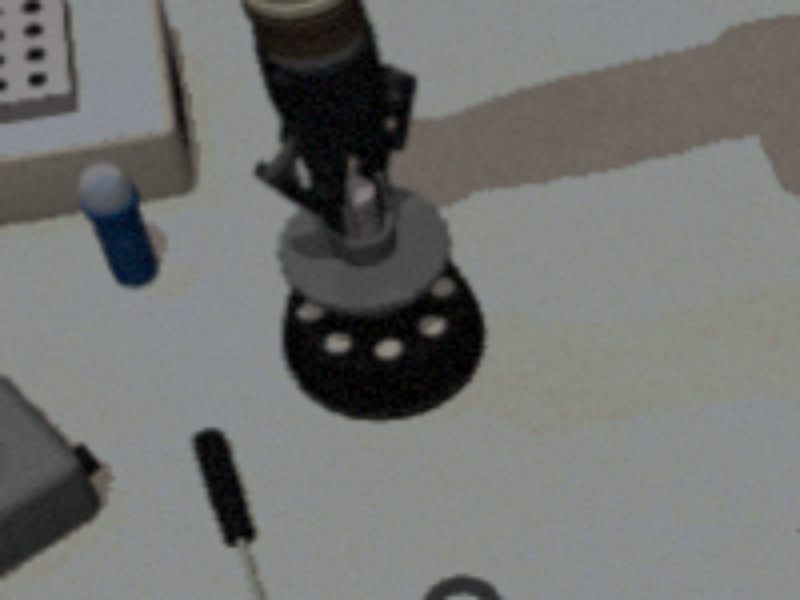

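View pics/w11.png

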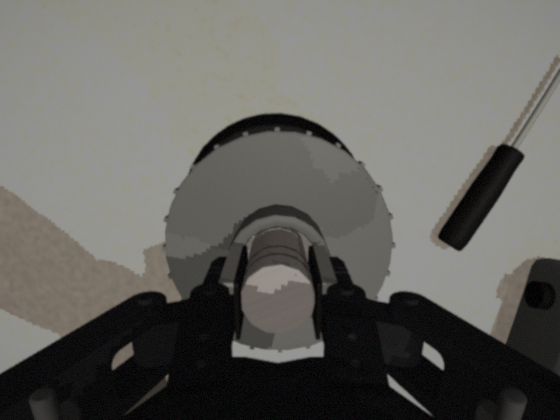

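Call:
send_rows(moves=[[-0.0002, -0.0023, 0.004, 0], [-0.0008, 0, 0.01, 0], [-0.0006, 0, 0.007, 0], [-0.0004, 0, 0.005, 0], [-0.0003, 0, 0.004, 0], [0, 0, 0, 0], [0, 0, 0, 0]])

```text
clock: 22.05
eef_pos: [0.544, -0.2532, 0.1339]
tool_rot: [0.645, 0.763, 0.027, -0.031]
ft_force: [-0.1, -1.1, -3.4]
grip_width: 0.0264
```

```bash
python3 go.py .5440 -.2522 .1242; python3 lid.py w12 .546 -.254 .089
```

```text
j [-0.469  0.53   0.175  1.264  0.066  0.933] pos [ 0.544  -0.2532  0.1339] F [-0.1 -1.1 -3.4] t 22.05
[[-1.654e-01  9.861e-01 -1.340e-02]
 [ 9.828e-01  1.660e-01  8.100e-02]
 [ 8.210e-02  2.000e-04 -9.966e-01]]
[ 0.544  -0.2522  0.1242] ->tool [0.0002 0.0002 0.0097]
unit -z in tool [-8.210e-02 -2.000e-04  9.966e-01]  -y [-0.9828 -0.166  -0.081 ]  x [-0.1654  0.9861 -0.0134]
[ 0.54395733 -0.25321786  0.1338664 ] 22.05
stem 4773 [ 0.5445 -0.2539  0.1635] [ 0.5445 -0.255   0.163 ] [0.035  0.0284 0.008 ]
collar 1733 [ 0.5422 -0.2387  0.1292] [ 0.5443 -0.2428  0.129 ] [0.046  0.0243 0.008 ]
plate 23978 [ 0.5419 -0.2372  0.1037] [ 0.5446 -0.2547  0.103 ] [0.1246 0.1245 0.008 ]
```

Call:
send_rows(moves=[[0.0005, 0, 0.003, 0], [-0.0002, 0, 0.003, 0], [-0.0002, 0, 0.002, 0], [0, 0, 0.001, 0], [0, 0, 0, 0], [0, 0, 0, 0]])

```text
clock: 22.7
eef_pos: [0.5438, -0.2523, 0.125]
tool_rot: [0.645, 0.763, 0.027, -0.031]
ft_force: [0.1, 0.0, -3.2]
grip_width: 0.0269
```

Call:
send_rows(moves=[[0, 0, 0.0005, 0], [0, 0, 0, 0], [0, 0, 0, 0]])

```text
clock: 23.0
eef_pos: [0.5438, -0.2523, 0.1245]
tool_rot: [0.645, 0.763, 0.027, -0.031]
ft_force: [0.7, -0.0, -3.2]
grip_width: 0.0264
```

Call:
send_rows(moves=[[0, 0, 0.0005, 0], [0, 0, 0, 0], [0, 0, 0, 0]])

```text
clock: 23.3
eef_pos: [0.5439, -0.2523, 0.1242]
tool_rot: [0.645, 0.763, 0.027, -0.031]
ft_force: [-1.0, -0.1, -2.5]
grip_width: 0.0266
```

Call:
send_rows(moves=[[0, 0, 0.0005, 0], [0, 0, 0, 0], [0, 0, 0, 0]])

```text
clock: 23.6
eef_pos: [0.5439, -0.2523, 0.1241]
tool_rot: [0.645, 0.763, 0.027, -0.031]
ft_force: [-2.1, 0.7, 2.3]
grip_width: 0.0265
```

The vertical force swung from −3.2 to +2.3 N, so the lid is on the spacer. Release and back off.

Call:
send_rows(moves=[[0, 0, 0, 0], [0, 0, 0, 0], [0, 0, 0, 0], [0, 0, 0, 0], [0, 0, 0, 0], [0, 0, 0, 0], [0, 0, 0, 0], [0.0016, 0, -0.02, 0], [0.0025, 0, -0.03, 0], [0.0016, 0, -0.02, 0], [0, 0, 0, 0], [0, 0, 0, 0], [0, 0, 0, 0]], claw=1)

```text
clock: 24.9
eef_pos: [0.543, -0.2519, 0.1922]
tool_rot: [0.645, 0.763, 0.026, -0.032]
ft_force: [0.1, 0.3, -0.5]
grip_width: 0.0856
```

```bash
python3 lid.py w13 .5445 -.254 .08
python3 - <<'E'
from h import *
p,d,o=snap('scene','s3')
cv2.imwrite('pics/s3c.png',cv2.resize(p[80:240,130:330],None,fx=4,fy=3.75))
E
python3 go.py
```

```text
[ 0.54302226 -0.25189679  0.19223127] 24.9
stem 1900 [ 0.5443 -0.2539  0.1539] [ 0.5444 -0.2545  0.1533] [0.0274 0.0277 0.0063]
collar 1434 [ 0.5437 -0.2459  0.1197] [ 0.5448 -0.2517  0.12  ] [0.0473 0.0434 0.0079]
plate 17621 [ 0.544  -0.2493  0.094 ] [ 0.5446 -0.2535  0.094 ] [0.1242 0.1239 0.008 ]
j [-0.468  0.498  0.276  1.4    0.066  0.934] pos [ 0.5429 -0.2519  0.1921] F [-0.2  0.2  0.5] t 25.0
[[-0.1652  0.9861 -0.0161]
 [ 0.9827  0.166   0.0823]
 [ 0.0839 -0.0022 -0.9965]]
unit -z in tool [-0.0839  0.0022  0.9965]  -y [-0.9827 -0.166  -0.0823]  x [-0.1652  0.9861 -0.0161]
```

View pics/w13.png

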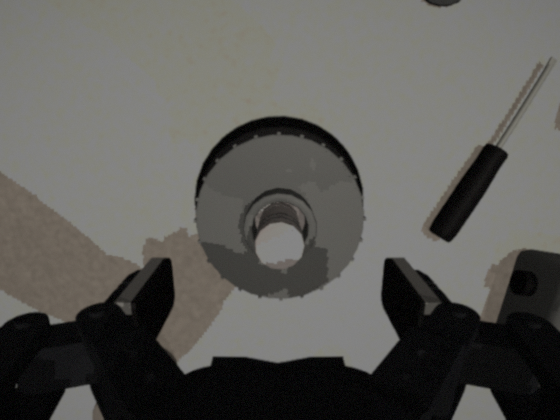

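View pics/s3c.png

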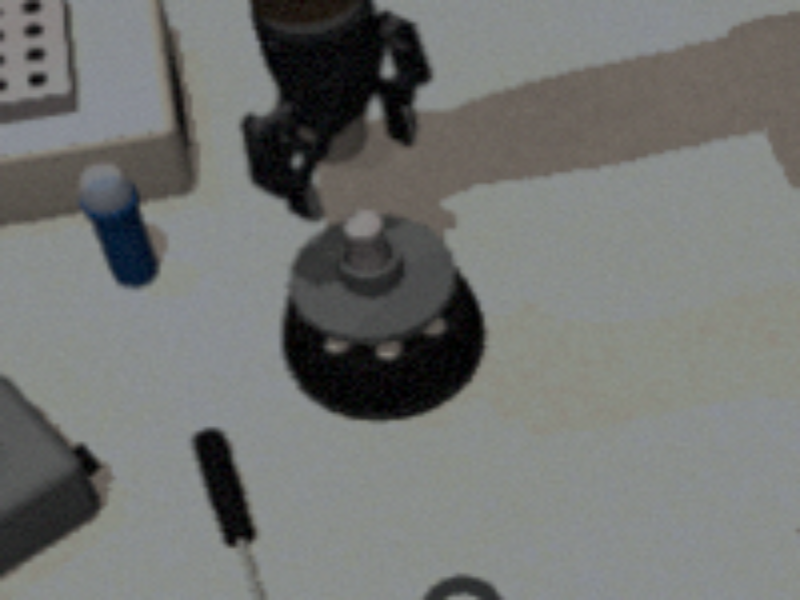

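All seated: stem top 0.154, collar top 0.120 and plate 0.094, with the axis near (0.5445, −0.2538). Now lower to the collar.

```bash
python3 go.py .5446 -.2528 .0965
```

```text
j [-0.468  0.498  0.276  1.4    0.066  0.934] pos [ 0.5429 -0.2519  0.1921] F [-0.2  0.2  0.5] t 25.0
[[-0.1652  0.9861 -0.0161]
 [ 0.9827  0.166   0.0823]
 [ 0.0839 -0.0022 -0.9965]]
[ 0.5446 -0.2528  0.0965] ->tool [-0.0092  0.0017  0.0951]
unit -z in tool [-0.0839  0.0022  0.9965]  -y [-0.9827 -0.166  -0.0823]  x [-0.1652  0.9861 -0.0161]
```

Call:
send_rows(moves=[[-0.002, 0.0015, 0.015, 0], [-0.002, 0, 0.02, 0], [-0.0015, 0, 0.02, 0], [-0.0015, 0, 0.015, 0], [-0.001, 0, 0.01, 0], [-0.0005, 0, 0.005, 0], [-0.0005, 0, 0.004, 0], [0, 0, 0, 0], [0, 0, 0, 0], [0, 0, 0, 0]])

```text
clock: 26.0
eef_pos: [0.546, -0.2539, 0.1051]
tool_rot: [0.645, 0.763, 0.027, -0.031]
ft_force: [0.2, 0.9, -0.0]
grip_width: 0.0853
```

```bash
python3 go.py .5446 -.2528 .0965;  python3 lid.py w14 .5445 -.254 .08
```

```text
j [-0.469  0.555  0.138  1.201  0.066  0.934] pos [ 0.546  -0.2539  0.1051] F [ 0.2  0.9 -0. ] t 26.0
[[-0.1656  0.9861 -0.012 ]
 [ 0.9828  0.1661  0.0803]
 [ 0.0812  0.0015 -0.9967]]
[ 0.5446 -0.2528  0.0965] ->tool [ 0.0006 -0.0012  0.0087]
unit -z in tool [-0.0812 -0.0015  0.9967]  -y [-0.9828 -0.1661 -0.0803]  x [-0.1656  0.9861 -0.012 ]
[ 0.54601466 -0.25389879  0.1050895 ] 26.0
stem 5866 [ 0.5442 -0.2534  0.1539] [ 0.5444 -0.2545  0.1531] [0.0279 0.0278 0.0061]
collar 3657 [ 0.5436 -0.2446  0.1197] [ 0.5448 -0.25    0.12  ] [0.0476 0.0401 0.008 ]
plate 33167 [ 0.5432 -0.2409  0.094 ] [ 0.544  -0.2516  0.094 ] [0.1233 0.1202 0.008 ]
```

View pics/w14.png

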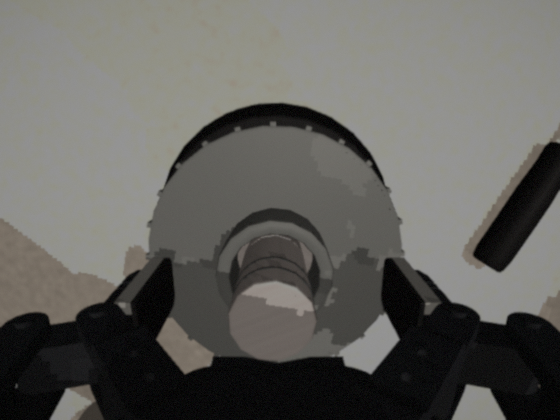

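Call:
send_rows(moves=[[0.0006, -0.0012, 0.004, 0], [0, 0, 0.003, 0], [0, 0, 0.0015, 0], [0, 0, 0, 0], [0, 0, 0, 0]])

```text
clock: 26.55
eef_pos: [0.5441, -0.2525, 0.0957]
tool_rot: [0.645, 0.763, 0.027, -0.031]
ft_force: [0.3, -0.1, -0.5]
grip_width: 0.0857
```

```bash
python3 go.py .5446 -.2528 .0965
```

```text
j [-0.468  0.559  0.119  1.18   0.066  0.934] pos [ 0.5441 -0.2525  0.0957] F [ 0.3 -0.1 -0.5] t 26.55
[[-1.655e-01  9.861e-01 -1.350e-02]
 [ 9.828e-01  1.660e-01  8.110e-02]
 [ 8.220e-02  1.000e-04 -9.966e-01]]
[ 0.5446 -0.2528  0.0965] ->tool [-0.0003  0.0005 -0.0008]
unit -z in tool [-8.220e-02 -1.000e-04  9.966e-01]  -y [-0.9828 -0.166  -0.0811]  x [-0.1655  0.9861 -0.0135]
```

Call:
send_rows(moves=[[0, 0.0004, -0.0008, 0], [0, 0, 0, 0], [0, 0, 0, 0], [0, 0, 0, 0], [0, 0, 0, 0], [0, 0, 0, 0], [0, 0, 0, 0], [0, 0, 0, 0], [0, 0, 0, 0], [0, 0, 0, 0]], claw=-1)

```text
clock: 27.55
eef_pos: [0.5449, -0.2528, 0.0973]
tool_rot: [0.645, 0.763, 0.027, -0.031]
ft_force: [-0.9, -0.9, 5.8]
grip_width: 0.0455
```

```bash
python3 go.py;  python3 lid.py w15 .5445 -.254 .08
```

```text
j [-0.468  0.558  0.122  1.182  0.066  0.935] pos [ 0.5449 -0.2528  0.0973] F [-0.9 -0.9  5.8] t 27.55
[[-0.1656  0.9861 -0.0122]
 [ 0.9828  0.166   0.0803]
 [ 0.0813  0.0013 -0.9967]]
unit -z in tool [-0.0813 -0.0013  0.9967]  -y [-0.9828 -0.166  -0.0803]  x [-0.1656  0.9861 -0.0122]
[ 0.54491966 -0.25284598  0.0972811 ] 27.55
stem 5423 [ 0.5438 -0.251   0.1538] [ 0.5442 -0.2515  0.1529] [0.0276 0.0222 0.0057]
collar 4612 [ 0.5436 -0.2451  0.1198] [ 0.5429 -0.2501  0.12  ] [0.0557 0.0403 0.008 ]
plate 27662 [ 0.5412 -0.2295  0.094 ] [ 0.5454 -0.2485  0.094 ] [0.1242 0.1135 0.008 ]
```

View pics/w15.png

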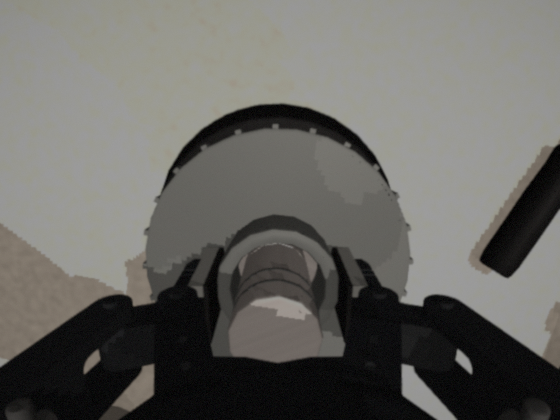

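The collar is gripped (45.5 mm reads true for 48, matching the earlier −2.4 mm offset), with the stem free inside it. A short lift first, then a check.

Call:
send_rows(moves=[[0.0003, 0, -0.004, 0], [0.0005, 0, -0.006, 0], [0.0008, 0, -0.01, 0], [0, 0, 0, 0], [0, 0, 0, 0]])

```text
clock: 28.1
eef_pos: [0.5448, -0.2528, 0.1171]
tool_rot: [0.645, 0.763, 0.027, -0.031]
ft_force: [0.1, -0.7, -1.3]
grip_width: 0.0457
```

```bash
python3 go.py;  python3 lid.py w16 .5445 -.254 .10
python3 - <<'E'
from h import *
z=np.load('pics/w16.npz');o=dict(eef_pos=z['pos'],tool_rot=z['q']);K=cloud('wrist',z['d'],o)
M=(abs(K[...,2]-.154)<.004)&(np.hypot(K[...,0]-.544,K[...,1]+.254)<.017);Q=K[M];print('stem',M.sum(),Q.mean(0),(Q.min(0)+Q.max(0))/2)
E
```

```text
j [-0.468  0.543  0.151  1.226  0.066  0.934] pos [ 0.5448 -0.2528  0.1171] F [ 0.1 -0.7 -1.3] t 28.1
[[-0.1656  0.9861 -0.0126]
 [ 0.9828  0.1661  0.0806]
 [ 0.0816  0.001  -0.9967]]
unit -z in tool [-0.0816 -0.001   0.9967]  -y [-0.9828 -0.1661 -0.0806]  x [-0.1656  0.9861 -0.0126]
[ 0.5448306  -0.25275695  0.11711299] 28.1
collar 5091 [ 0.544  -0.2474  0.1397] [ 0.5428 -0.2537  0.14  ] [0.0557 0.0476 0.008 ]
plate 29474 [ 0.5416 -0.2337  0.1138] [ 0.5451 -0.2483  0.114 ] [0.1245 0.113  0.008 ]
stem 4772 [ 0.54422667 -0.25353381  0.15387066] [ 0.54434512 -0.25454539  0.15296797]
```

View pics/w16.png

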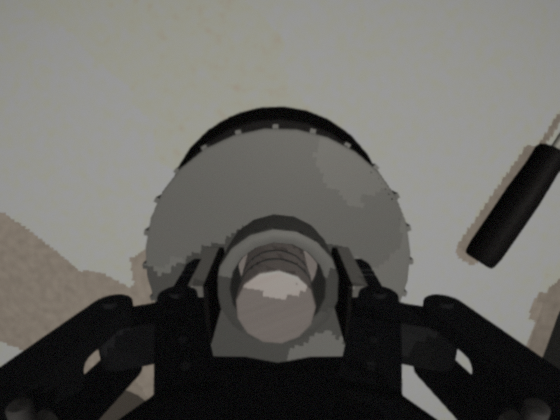

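The outer lid is up 20 mm and the stem top is unchanged at 0.1539. Lift the rest.

Call:
send_rows(moves=[[0.0005, 0, -0.006, 0], [0.0008, 0, -0.01, 0], [0.0012, 0, -0.014, 0], [0.0012, 0, -0.014, 0], [0.0008, 0, -0.01, 0], [0.0006, 0, -0.008, 0], [0.0003, 0, -0.004, 0], [0, 0, 0, 0], [0, 0, 0, 0], [0, 0, 0, 0], [0, 0, 0, 0], [0, 0, 0, 0]])

```text
clock: 29.35
eef_pos: [0.5444, -0.2526, 0.1825]
tool_rot: [0.645, 0.763, 0.027, -0.032]
ft_force: [0.6, 0.3, -1.3]
grip_width: 0.0459
```

```bash
python3 go.py;  python3 lid.py w17 .5445 -.254 .166
python3 - <<'E'
from h import *
z=np.load('pics/w17.npz');o=dict(eef_pos=z['pos'],tool_rot=z['q']);K=cloud('wrist',z['d'],o)
M=(abs(K[...,2]-.18)<.006)&(np.hypot(K[...,0]-.544,K[...,1]+.254)<.07);Q=K[M];A=np.c_[Q[:,:2],np.ones(len(Q))];c=np.linalg.lstsq(A,Q[:,2],rcond=None)[0];print('plate slope',c)
M=(abs(K[...,2]-.154)<.004)&(np.hypot(K[...,0]-.544,K[...,1]+.254)<.02);Q=K[M];print('stem',M.sum(),Q.mean(0) if len(Q) else 0)
p,d,_=snap('scene','s4');K=cloud('scene',d)
for zz,r in((.09,.055),(.154,.018),(.180,.065)):
  M=(abs(K[...,2]-zz)<.004)&(np.hypot(K[...,0]-.5445,K[...,1]+.254)<r);Q=K[M];print(zz,M.sum(),Q.mean(0) if len(Q) else 0)
cv2.imwrite('pics/s4c.png',cv2.resize(p[80:240,130:330],None,fx=4,fy=3.75))
E
```

```text
j [-0.468  0.503  0.26   1.377  0.066  0.934] pos [ 0.5444 -0.2526  0.1825] F [ 0.6  0.3 -1.3] t 29.35
[[-1.654e-01  9.861e-01 -1.410e-02]
 [ 9.828e-01  1.660e-01  8.140e-02]
 [ 8.260e-02 -4.000e-04 -9.966e-01]]
unit -z in tool [-8.260e-02  4.000e-04  9.966e-01]  -y [-0.9828 -0.166  -0.0814]  x [-0.1654  0.9861 -0.0141]
[ 0.54436659 -0.25255216  0.18247932] 29.35
collar 5710 [ 0.5441 -0.2521  0.205 ] [ 0.5428 -0.2536  0.206 ] [0.0554 0.0477 0.008 ]
plate 29954 [ 0.5413 -0.234   0.1792] [ 0.5449 -0.2479  0.18  ] [0.1245 0.1128 0.0079]
plate slope [-0.00072279 -0.00219055  0.17915443]
stem 1222 [ 0.54523283 -0.2587186   0.15403452]
0.09 443 [ 0.55411244 -0.23751203  0.08973733]
0.154 0 0
0.18 707 [ 0.54933166 -0.23642984  0.17921012]
```

View pics/s4c.png

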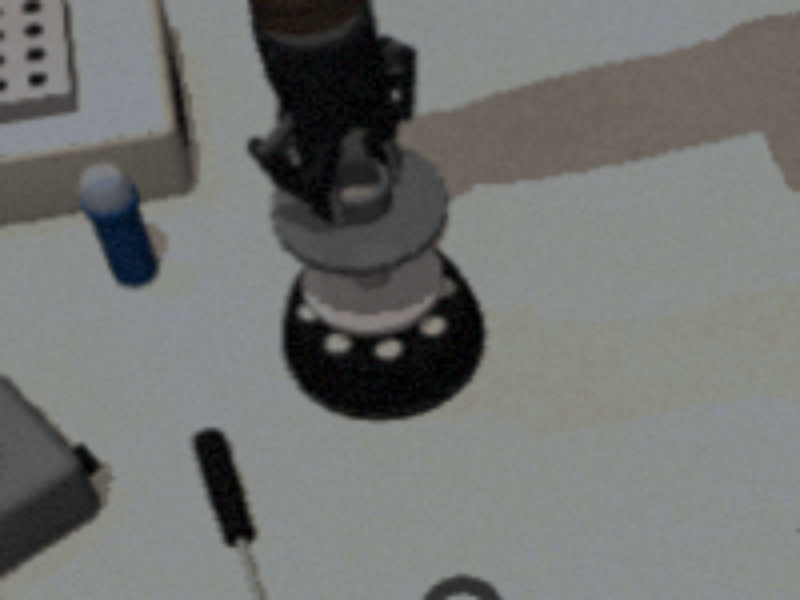

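View pics/w17.png

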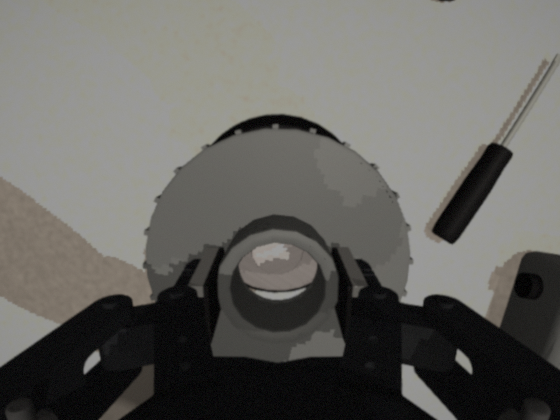

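The outer lid's plate top is at 0.179, so its origin is 95 mm above the inner lid's. The plate slope is under 0.003 rad. The inner disc top is at 0.0897 and the stem top at 0.154, so the inner lid is still seated. Handing in.

Run:
```python
from workcell import order
print(order.job_done())
```

```text
the job is handed in; nothing more can be done
None
```

I slid the rightmost ring, the spacer, over the shaft onto the rotor. I then carried the nested lids over by the stem, set them on the spacer and let go. Last, I lifted the outer lid by its collar, and handed in at about 29.4 s of the 66 s allowed; no verdict is reported.

**Last checks:**
- **Outer lid:** level (slope under 0.003 rad), held at 45.9 mm jaw opening, about 95 mm above the inner lid and over the rotor axis.
- **Inner lid:** still seated, with its disc top at about 0.090 m and stem top at 0.154 m.
- **Spacer:** its top read 0.080 m, about 1 mm off the shaft axis. I last measured it before the lids covered it.
- **Bystanders:** nothing touched one as far as I could see, but I did not re-measure them at the end.

**What went wrong or disagreed:**
- **Tool tilt:** one fast traverse ran the last joint into its limit and left the tool tilted by 0.082 rad, which I could not undo. I turned the jaws onto the tilt axis so the lids stayed level, and they did.
- **Jaw opening:** it read about 1.5 to 2.5 mm under the true diameters throughout.
- **Scene camera:** early outline fits from this camera, taken on assumed heights, were up to 25 mm off the wrist camera for the tall rotor. I used the wrist-camera values.

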